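# Roll the dark turning blank up the feed rack

### The arm

A 6-joint arm with a two-finger parallel gripper is mounted at the origin on the work surface. World frame = base frame: x ahead of the robot, y to its left, z up, the work surface at z = 0. Lengths are in m, angles in rad, forces in N, time in s.
With the tool pointing down it reaches from about 0.425 to 0.95 m from the base axis. Payload 3.5 kg.
Tool frame: the origin (TCP) lies on the centre line of the jaws, within the pads' length; the fingertips stand 11 mm ahead of it and the grasp point (between the pads) lies 8 mm behind it; y points along the fingers, x is the direction in which the jaws open and shut, and the axes are right-handed (so a half turn about y gives the same grasp; the last joint's range is limited). The gripper opens to 85 mm and grips with 20 to 120 N. Pads are 22 mm wide; open, the fingers measure 114 mm over their backs; the gripper's body (76 mm by 85 mm) begins 54 mm behind the grasp point. The pads swing forward as they close: fully open they stand 13 mm farther back than shut.
Start: joints at [1.175, 0.286, 1.577, -0, 1.279, -0.15], TCP at [0.164, 0.655, 0.242] pointing down, gripper open.
Joint ranges: [-2.77, 2.77], [-0.9, 2.22], [0.21, 2.48], [-1.53, 4.67], [0.24, 2.81], [-2.84, 2.84]. Speed limits (rad/s): [2.79, 2.79, 3.14, 3.14, 3.14, 3.14].

### API

Orientations are given as a unit quaternion [x, y, z, w].
In Python, from plant import get_state, read_camera, sign_off gives the robot as it stands.
- The arm moves only by the shell command python3 -m inch 'ROWS' [FORCE]. ROWS is JSON, a list of rows, each an object of numbers: "ax", "ay", "az": the turn, a rotation vector about the tool's x, y, z in rad; "x", "y", "z": the shift along the tool's x, y, z in mm; "hand": the closure, from -1 (fully open) to 1 (shut). In form: [{"ax": .., "ay": .., "az": .., "x": .., "y": .., "z": .., "hand": ..}, ...]. A call has 1 to 5 rows; each row shifts and turns the commanded pose from where the row before left it, along the tool's axes as they then stand; what a row does not reach is not made up. A row lasts 1/12 s, in which the tool goes at most 41.7 mm and 7.16 degrees, less where a joint would pass 70% of its speed; a pose out of reach is approached as far as the arm can. A call with a gripper value outside its range is refused whole. The fingers move at their own pace and stop on an object; FORCE is the grip in N (left out, the last holds). Time passes only in rows, so rows that do not move let the fingers close. It gives the time, the measured TCP pose, the force and the opening at its end, in the units of the state.
- get_state(): the state, without advancing time (a new reading comes with each control period).
- read_camera(name): name is "scene" or "top"; returns a dict with "img" (400x640x3 uint8, red, green, blue), "fov_y" (degrees; the focal length in pixels is half the picture's height over the tangent of half this angle, whatever the lens; pixels are square), "cx", "cy" (the principal point, pixels), "T" (4x4, takes a point from camera to world coordinates). Camera axes: x right, y down, z forward; pixel columns grow to the right and rows downward; lengths in m; the calibration is good to about 2 mm. A picture is of the moment at which its call begins. There is no depth.
- sign_off(): hands the job in, once; it reports no verdict.
The state is a dict: "time": time; "qpos": joint angles; "dq": joint speeds; "joint_efforts": joint torques, N m; "eef_pos": TCP position; "tcp_rot": TCP orientation; "contact_force": force on the tool from outside, world axes, zero at the start; "wrist_torque": the same for the moment, N m; "opening": opening from 0.0 (shut) to 1.0 (fully open).
Only numpy, scipy, OpenCV 4.12 (cv2) and the standard library are available. Lean on these libraries where they do the work, as an engineer would, in place of code of your own. Each camera call takes 0.05 s, during which the arm holds its last target. There are 200 camera calls.

### The job

Push the dark wooden blank gently up its lane of the feed rack with your fingertips, over the crest, so that it comes to rest in the hollow against the green stop and cannot roll back. Do not lift or carry it. Leave the pale blank at the foot of its lane and everything else on the bench where it is, and finish clear of everything.

Things in the scene. Friction and masses are not known exactly. Their poses are not given: they have to be found in the camera images.
- ramp: Sloping top of the fixed wooden feed rack; place and heading vary. Two lanes, 76 mm wide inside, centre lines at x = -50 and +50 mm; lane walls 14 mm high, the middle one 24 mm wide. Origin: on the lane floor's plane, mid-way between the lanes, at the uphill face of the foot bar, 30 mm above the bench. +y: uphill along the lanes, 8 degrees above level; z: square to the floor, up; x: level, across.
- foot_bar (a point): Middle of the top of the low wooden bar across the foot of both lanes: 8 mm above the lane floor, 12 mm thick along y. It keeps the blanks from rolling off; above it the low end is open. A blank resting there has its centre at y = 20 mm, z = 28 mm in the ramp frame.
- crest (a point): Middle of the crest line, at y = 185 mm, z = 0 in the ramp frame. Up to here the lane floor is flat and rising; from here it dips 10 degrees below level for 60 mm to the stop. A blank whose centre has passed the crest by some 10 mm rolls into the hollow by itself and stays; one short of it rolls back to the foot bar.
- seat_near (a point): Centre of a blank that lies home in the hollow against the stop, in the lane at ramp x = -50 mm (the robot's side); y = 224 mm, z = 17 mm in the ramp frame. The green stop plate beyond it rises 47 mm from the hollow's floor, square to it.
- seat_far (a point): The same for the lane at ramp x = +50 mm, the one farther from the robot.
- dark_blank: Solid dark-brown wooden cylinder, diameter 56 mm, length 70 mm, 90 to 180 g, lying across one of the two lanes (which one varies) and free to roll; it starts at the foot of the lane against the foot bar. Origin at its centre. Its own x axis is the cylinder's axis; y and z turn as it rolls.
- light_blank: The same cylinder in pale wood, at the foot of the other lane, to be left there. Origin at its centre, x along the cylinder.
- gouge_red: Bystander: carving gouge with a red handle, lying on the bench to the robot's right; 240 mm long, 24 mm thick. Origin on the bench under the front end of the handle, x towards the blade.
- gouge_wood: Bystander: the same gouge with a wooden handle, also to the robot's right.
- mallet: Bystander: carver's mallet standing on its round head (80 mm across, 110 mm high), handle upwards, 240 mm tall in all, to the robot's left. Origin at the centre of its underside.
- glue_jar: Bystander: small jar with a yellow cap, 60 mm across, 75 mm tall, to the robot's left. Origin at the centre of its underside.
- marker: Bystander: marker pen with a black cap, 135 mm long, 18 mm thick, lying beyond the rack. Origin on the bench near its middle, x towards the cap.
- offcut: Bystander: pale wood offcut, 60 x 35 x 25 mm, lying on the bench just below the rack's low end. Origin at the centre of its underside.
There are look-alikes about, which are no part of the job. Leave any red look-alike of the dark_blank alone. What is shaped like the light_blank but turquoise is not meant.

How it is judged:
By the outcome, as a careful person would: the job done as asked, in the order asked, and still so for the second after the job is handed in, with the robot touching nothing.
It also fails if it takes over 40 s, if anything falls off the work surface, if the arm or the gripper's body presses on something with over 40 N, if the wrist force passes 120 N, or if a joint passes its speed limit or range.

## Working session

There is one attempt and no reset: what is moved stays moved. The work goes in short steps, Python scripts to look and compute and a shell command to move; the robot and the scene stay as the last step left them, time stands still between calls to the robot, and variables do not carry over. Pictures are saved under pics/ and viewed, about 8 in all and at most 12, crops included, and the job is handed in when it is done.

```bash
ls; mkdir -p pics; python3 - <<'E'
from plant import *
import cv2, numpy as np
np.set_printoptions(precision=4,suppress=True)
s=get_state(); print({k:np.round(v,3).tolist() for k,v in s.items()})
for n in("scene","top"):
    c=read_camera(n); cv2.imwrite(f"pics/{n}0.png",c["img"][:,:,::-1]); print(n,c["fov_y"],c["cx"],c["cy"]);print(c["T"])
E
```

```text
pics
{'time': 0.0, 'qpos': [1.175, 0.287, 1.578, -0.0, 1.279, -0.15], 'dq': [-0.0, -0.001, 0.002, -0.001, 0.001, -0.001], 'joint_efforts': [-0.001, -40.596, -29.263, -0.0, 0.006, -0.0], 'eef_pos': [0.164, 0.654, 0.241], 'tcp_rot': [0.558, 0.434, -0.436, -0.557], 'contact_force': [0.012, 0.28, -0.628], 'wrist_torque': [-0.059, -0.003, -0.019], 'opening': 1.002}
scene 53.333417183936945 324.3575903454373 200.45668293300517
[[ 0.6164  0.632  -0.4696  1.0286]
 [ 0.7874 -0.4924  0.3709 -0.4152]
 [ 0.0032 -0.5984 -0.8012  0.9482]
 [ 0.      0.      0.      1.    ]]
top 48.831329051742664 319.2151248488196 200.39313502321414
[[-0.0302 -0.9936  0.1085  0.373 ]
 [-0.9995  0.0311  0.0062  0.011 ]
 [-0.0096 -0.1083 -0.9941  1.4307]
 [ 0.      0.      0.      1.    ]]
```

View pics/scene0.png

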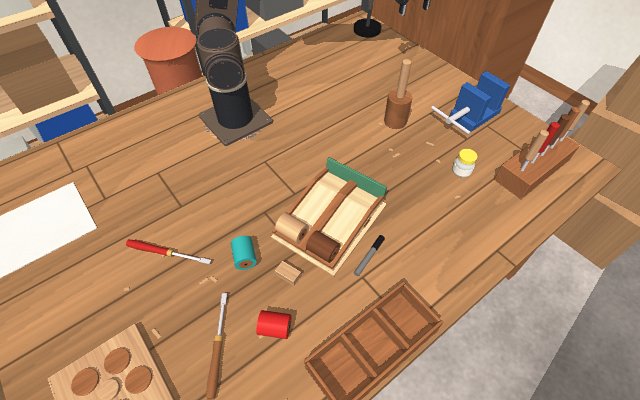

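View pics/top0.png

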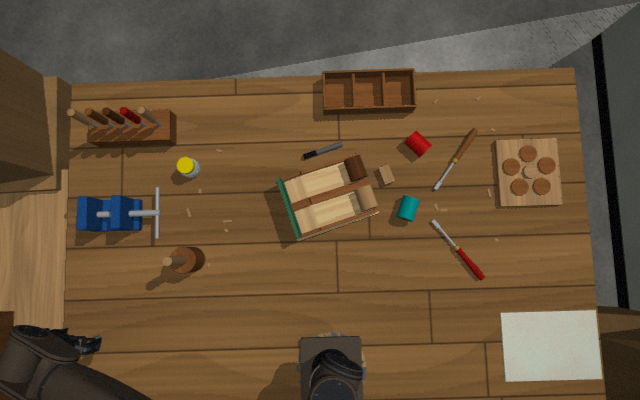

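Scene view: the dark blank is in the far lane at (323,246), and the pale one in the near lane at (292,227). Top view: dark at (357,167), pale at (367,199). Things that could be mistaken for it are the red cylinder at scene (274,324)/top (418,143), the turquoise one at scene (243,252)/top (407,208), and the pale blank. I choose the dark brown one in the rack, and check it in a close crop.

```bash
python3 - <<'E'
import cv2, numpy as np
a=cv2.imread("pics/top0.png")[140:250,265:395]; b=cv2.imread("pics/scene0.png")[150:280,262:392]
a=cv2.resize(a,None,fx=6,fy=6,interpolation=cv2.INTER_CUBIC)
b=cv2.resize(b,None,fx=4.6,fy=4.6,interpolation=cv2.INTER_CUBIC)
def grid(im,f,x0,y0):
    for k in range(0,200,10):
        for (p,q,t) in (((int(k*f),0),(int(k*f),8),x0+k),((0,int(k*f)),(8,int(k*f)),y0+k)):
            cv2.line(im,p,q,(255,255,255),1); cv2.putText(im,str(t),(p[0]+2,p[1]+18),0,.4,(255,255,255),1)
grid(a,6,265,140); grid(b,4.6,262,150)
cv2.imwrite("pics/c_top.png",cv2.convertScaleAbs(a,alpha=1.5)); cv2.imwrite("pics/c_scene.png",b)
E
```

```text
(no output)
```

View pics/c_top.png

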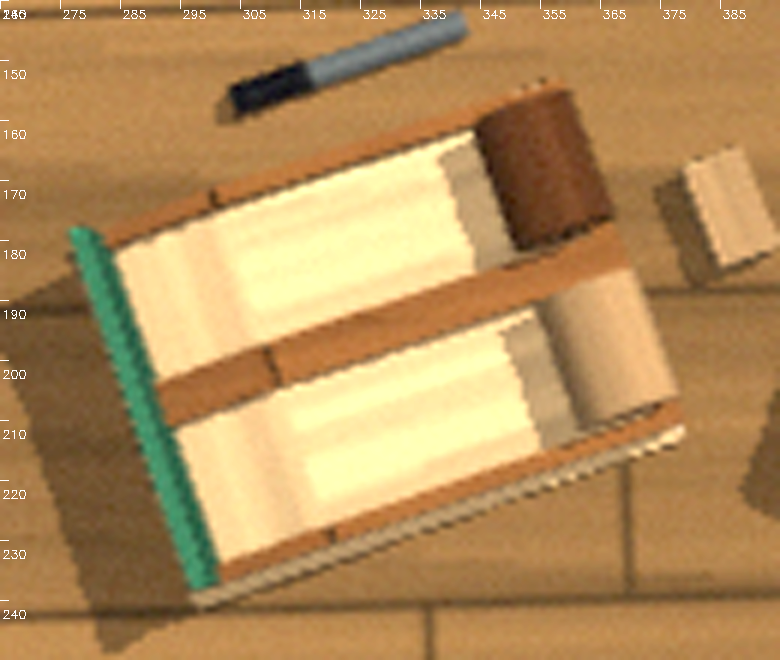

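View pics/c_scene.png

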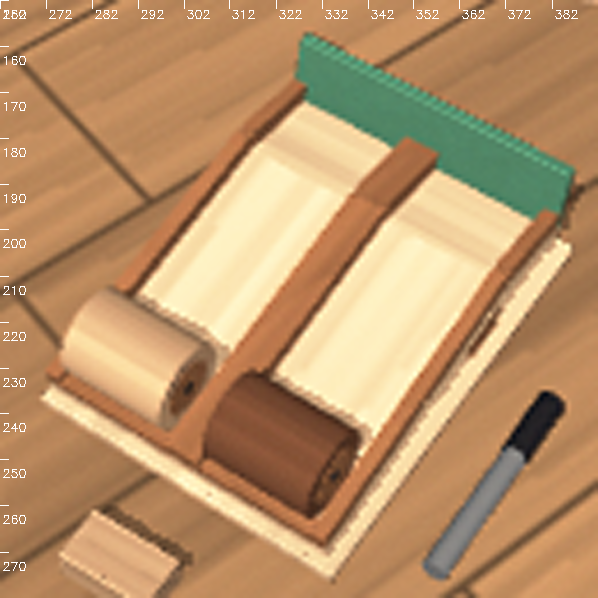

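The crop confirms the dark-brown blank: it lies in the far lane at the foot bar, and that lane is empty up to the green stop. Next I fit the rack pose.

```bash
cat > h.py <<'E'
import numpy as np
from scipy.spatial.transform import Rotation as R
from scipy.optimize import least_squares
def proj(c,P):
    T=c["T"]; p=(P-T[:3,3])@T[:3,:3]; f=200/np.tan(np.radians(c["fov_y"]/2))
    return np.c_[c["cx"]+f*p[:,0]/p[:,2], c["cy"]+f*p[:,1]/p[:,2]]
def ramp(v): # v=x,y,yaw of uphill direction
    return R.from_euler("z",v[2]-np.pi/2)*R.from_euler("x",np.radians(8)), np.array([v[0],v[1],.03])
E
python3 - <<'E'
from h import *
from plant import *
top=read_camera("top"); sc=read_camera("scene")
t=np.array([[12,187,14,266,347],[-12,187,14,281,384],[88,187,14,213,190],[-88,187,14,333,530],[50,20,28,544,169],[-50,20,28,610,352]],float)
s=np.array([[-12,187,14,357,197],[12,187,14,390,207],[85,20,28,337,488],[-15,20,28,187,385]],float)
D=[(top,t[:,:3]/1e3,t[:,3:]/6+[265,140]),(sc,s[:,:3]/1e3,s[:,3:]/4.6+[262,150])]
def res(v):
    r,o=ramp(v); return np.concatenate([(proj(c,r.apply(P)+o)-q).ravel() for c,P,q in D])
o=least_squares(res,[.55,0,1.6],loss="soft_l1"); print(o.x.round(4),np.degrees(o.x[2]),res(o.x).reshape(-1,2).round(1).tolist())
r,p=ramp(o.x); np.save("ramp.npy",o.x)
for n,P in dict(foot=[0,0,0],crest=[50,185,0],blank=[50,20,28],seat=[50,224,17],light=[-50,20,28]).items(): print(n,(r.apply(np.array(P)/1e3)+p).round(4))
print("tool axes cols now",R.from_quat(get_state()["tcp_rot"]).as_matrix().round(3))
E
```

```text
[ 0.5792 -0.1279  1.8748] 107.41856285690889 [[-0.2, -1.7], [-0.2, -0.6], [0.7, 1.7], [-0.8, -1.8], [-0.2, -0.3], [-0.4, -1.1], [-0.8, -1.7], [-0.8, -0.0], [-0.9, -2.7], [-0.1, 0.5]]
foot [ 0.5792 -0.1279  0.03  ]
crest [0.5721 0.0619 0.0557]
blank [ 0.6222 -0.0977  0.0605]
seat [0.5613 0.0965 0.078 ]
light [ 0.5268 -0.1276  0.0605]
tool axes cols now [[ 0.243 -0.001 -0.97 ]
 [ 0.97  -0.001  0.243]
 [-0.002 -1.     0.   ]]
```

```bash
cat >> h.py <<'E'
def need(target_mm, far=True):
    """shift to ramp-frame point (mm) in present tool axes, and turn to ramp-aligned tool"""
    from plant import get_state
    s=get_state(); r,o=ramp(np.load("ramp.npy")); t=R.from_quat(s["tcp_rot"])
    goal=R.from_matrix(np.c_[r.as_matrix()[:,0],-r.as_matrix()[:,2],r.as_matrix()[:,1]])
    e=np.array(s["eef_pos"])
    print("t",round(s["time"],2),"tcp ramp mm",((r.inv().apply(e-o))*1e3).round(1),"shift tool mm",(t.inv().apply(r.apply(np.array(target_mm)/1e3)+o-e)*1e3).round(1),
     "turn",(t.inv()*goal).as_rotvec().round(3),"F",np.round(s["contact_force"],1),"open",round(s["opening"],2),"z",e.round(3),"q",np.round(s["qpos"],2))
E
python3 -m inch '[{"y":-35},{"y":-35},{"y":-35},{"y":-30,"hand":0.3},{"hand":0.3}]'
python3 -m inch '[{"ay":0.12,"hand":0.3},{"ay":0.12,"hand":0.3},{"ay":0.12,"hand":0.3},{"ay":0.12,"hand":0.3},{"ay":0.12,"hand":0.3}]'
python3 -m inch '[{"ay":0.12,"hand":0.3},{"ay":0.12,"hand":0.3},{"ay":0.12,"hand":0.3},{"ay":0.06,"hand":0.3},{"hand":0.3}]'
python3 -c "from h import *; need([50,-50,150])"
```

```text
t 0.2 tcp ramp mm [-162.   891.5   88.2] shift tool mm [-691.4   70.8 -672.5] turn [ 0.128  1.019 -0.073] F [0.6 0.  0.4] open 1.0 z [0.164 0.654 0.241] q [ 1.17  0.29  1.58  0.    1.28 -0.15]validation failed for argument at $[0]...
validation failed for argument at $[0]...
validation failed for argument at $[0]...
```

```bash

python3 -m inch '[{"ax":0,"ay":0,"az":0,"x":0,"y":-35,"z":0,"hand":-1},{"ax":0,"ay":0,"az":0,"x":0,"y":-35,"z":0,"hand":-1},{"ax":0,"ay":0,"az":0,"x":0,"y":-35,"z":0,"hand":-1},{"ax":0,"ay":0,"az":0,"x":0,"y":-30,"z":0,"hand":0.3},{"ax":0,"ay":0,"az":0,"x":0,"y":0,"z":0,"hand":0.3}]'
python3 -c "from h import *; need([50,-50,150])"
```

```text
time: 0.62
eef_pos: [0.1649, 0.6565, 0.387]
tcp_rot: [-0.555, -0.439, 0.431, 0.56]
contact_force: [0.2, 1.1, 1.9]
opening: 0.744
t 0.62 tcp ramp mm [-160.5  913.6  232.1] shift tool mm [-696.9  207.  -671.6] turn [ 0.122  1.02  -0.057] F [0.2 1.1 1.9] open 0.74 z [0.165 0.657 0.387] q [ 1.18  0.22  1.4   0.    1.51 -0.15]
```

```bash

python3 -m inch '[{"ax":0,"ay":0.12,"az":0,"x":0,"y":0,"z":0,"hand":0.3},{"ax":0,"ay":0.12,"az":0,"x":0,"y":0,"z":0,"hand":0.3},{"ax":0,"ay":0.12,"az":0,"x":0,"y":0,"z":0,"hand":0.3},{"ax":0,"ay":0.12,"az":0,"x":0,"y":0,"z":0,"hand":0.3},{"ax":0,"ay":0.12,"az":0,"x":0,"y":0,"z":0,"hand":0.3}]'
python3 -m inch '[{"ax":0,"ay":0.12,"az":0,"x":0,"y":0,"z":0,"hand":0.3},{"ax":0,"ay":0.12,"az":0,"x":0,"y":0,"z":0,"hand":0.3},{"ax":0,"ay":0.12,"az":0,"x":0,"y":0,"z":0,"hand":0.3},{"ax":0,"ay":0.06,"az":0,"x":0,"y":0,"z":0,"hand":0.3},{"ax":0,"ay":0,"az":0,"x":0,"y":0,"z":0,"hand":0.3}]'
python3 -c "from h import *; need([50,-50,330])"
```

```text
time: 1.03
eef_pos: [0.1642, 0.6546, 0.3766]
tcp_rot: [0.662, 0.249, -0.249, -0.662]
contact_force: [-0.3, -0.6, -0.9]
opening: 0.348
time: 1.45
eef_pos: [0.1641, 0.6546, 0.3767]
tcp_rot: [0.699, 0.107, -0.107, -0.699]
contact_force: [0.3, -0.0, -0.7]
opening: 0.348
t 1.45 tcp ramp mm [-161.8  910.6  222.1] shift tool mm [ 211.8   27.4 -966.3] turn [ 0.14   0.    -0.001] F [ 0.3 -0.  -0.7] open 0.35 z [0.164 0.655 0.377] q [1.18 0.22 1.41 0.   1.51 0.87]
```

```bash

python3 -m inch '[{"ax":0.07,"ay":0,"az":0,"x":8,"y":0,"z":-36,"hand":0.3},{"ax":0.07,"ay":0,"az":0,"x":8,"y":0,"z":-36,"hand":0.3},{"ax":0,"ay":0,"az":0,"x":8,"y":5,"z":-36,"hand":0.3},{"ax":0,"ay":0,"az":0,"x":8,"y":5,"z":-36,"hand":0.3},{"ax":0,"ay":0,"az":0,"x":8,"y":5,"z":-36,"hand":0.3}]' | head -2
python3 -m inch '[{"ax":0,"ay":0,"az":0,"x":8,"y":-5,"z":-36,"hand":0.3},{"ax":0,"ay":0,"az":0,"x":8,"y":-5,"z":-36,"hand":0.3},{"ax":0,"ay":0,"az":0,"x":8,"y":-5,"z":-36,"hand":0.3},{"ax":0,"ay":0,"az":0,"x":8,"y":-5,"z":-36,"hand":0.3},{"ax":0,"ay":0,"az":0,"x":8,"y":-5,"z":-36,"hand":0.3}]' |head -2
python3 -c "from h import *; need([50,-50,330])"
```

```text
time: 1.87
eef_pos: [0.2559, 0.4964, 0.3444]
time: 2.28
eef_pos: [0.3485, 0.3351, 0.3445]
t 2.28 tcp ramp mm [-81.6 549.6 240.3] shift tool mm [ 129.6  -89.9 -600. ] turn [-0.     0.003  0.   ] F [0.4 0.5 0.7] open 0.35 z [0.349 0.335 0.344] q [ 0.49 -0.24  1.94  0.14  1.43  0.16]
```

```bash

python3 -m inch '[{"ax":0,"ay":0,"az":0,"x":9,"y":0,"z":-39,"hand":0.3},{"ax":0,"ay":0,"az":0,"x":9,"y":0,"z":-39,"hand":0.3},{"ax":0,"ay":0,"az":0,"x":9,"y":0,"z":-39,"hand":0.3},{"ax":0,"ay":0,"az":0,"x":9,"y":0,"z":-39,"hand":0.3},{"ax":0,"ay":0,"az":0,"x":9,"y":0,"z":-39,"hand":0.3}]' | head -2
python3 -m inch '[{"ax":0,"ay":0,"az":0,"x":9,"y":5,"z":-39,"hand":0.3},{"ax":0,"ay":0,"az":0,"x":9,"y":5,"z":-39,"hand":0.3},{"ax":0,"ay":0,"az":0,"x":9,"y":5,"z":-39,"hand":0.3},{"ax":0,"ay":0,"az":0,"x":9,"y":5,"z":-39,"hand":0.3},{"ax":0,"ay":0,"az":0,"x":9,"y":5,"z":-39,"hand":0.3}]' |head -2
python3 -m inch '[{"ax":0,"ay":0,"az":0,"x":9,"y":15,"z":-39,"hand":0.3},{"ax":0,"ay":0,"az":0,"x":9,"y":15,"z":-39,"hand":0.3},{"ax":0,"ay":0,"az":0,"x":9,"y":15,"z":-39,"hand":0.3},{"ax":0,"ay":0,"az":0,"x":9,"y":15,"z":-39,"hand":0.3},{"ax":0,"ay":0,"az":0,"x":4,"y":10,"z":-39,"hand":0.3}]' |head -2
python3 -c "from h import *; need([50,-50,80])"
```

```text
time: 2.7
eef_pos: [0.4495, 0.1642, 0.3171]
time: 3.12
eef_pos: [0.5495, -0.0031, 0.2647]
time: 3.53
eef_pos: [0.6405, -0.1619, 0.1684]
t 3.53 tcp ramp mm [ 48.3 -31.1 144.2] shift tool mm [  1.8  64.1 -19.1] turn [-0.002  0.003 -0.001] F [0.6 0.2 0.3] open 0.35 z [ 0.64  -0.162  0.168] q [-0.44  0.36  1.63  0.11  1.25 -0.78]
```

```bash

python3 -m inch '[{"ax":0,"ay":0,"az":0,"x":1,"y":0,"z":-10,"hand":0.3},{"ax":0,"ay":0,"az":0,"x":1,"y":15,"z":-9,"hand":0.3},{"ax":0,"ay":0,"az":0,"x":0,"y":25,"z":0,"hand":0.3},{"ax":0,"ay":0,"az":0,"x":0,"y":24,"z":0,"hand":0.3},{"ax":0,"ay":0,"az":0,"x":0,"y":0,"z":0,"hand":0.3}]' | head -2
python3 - <<'E'
from h import *
from plant import *
import cv2
need([50,-42,27])
c=read_camera("scene"); cv2.imwrite("pics/s1.png",cv2.resize(c["img"][130:300,230:420,::-1],None,fx=3.5,fy=3.5,interpolation=cv2.INTER_CUBIC))
r,o=ramp(np.load("ramp.npy")); q=proj(c,np.array([get_state()["eef_pos"],r.apply([.085,.02,.028])+o])); print((q-[230,130])*3.5)
E
```

```text
time: 3.95
eef_pos: [0.6415, -0.1676, 0.099]
t 3.95 tcp ramp mm [ 47.5 -46.4  76.1] shift tool mm [ 2.9 49.2  4. ] turn [-0.008  0.002 -0.008] F [-0.7 -0.  -1.2] open 0.35 z [ 0.641 -0.168  0.099] q [-0.45  0.45  1.65  0.11  1.15 -0.8 ]
[[262.71549993 453.35406844]
 [365.43131152 431.80360348]]
```

View pics/s1.png

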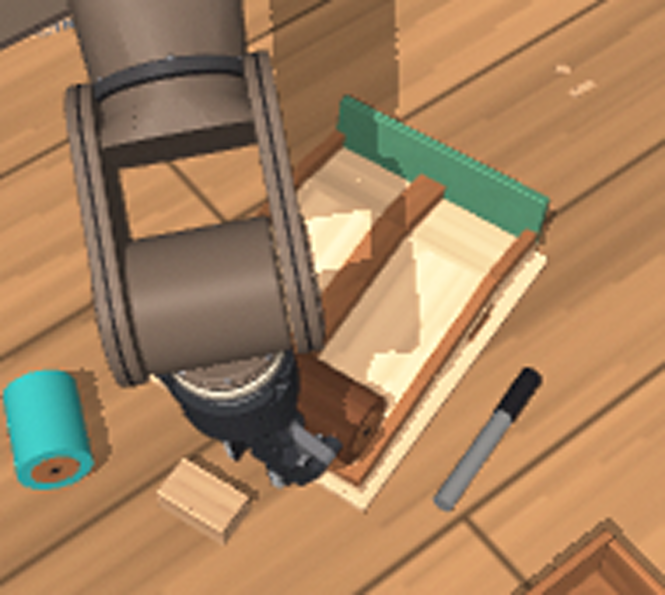

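The fingers stand just downhill of the dark blank, and its end face at crop (368,428) agrees with the fit to about 1 px. I lower, then push along tool +z.

```bash

python3 -m inch '[{"ax":0,"ay":0,"az":0,"x":1,"y":18,"z":0,"hand":0.3},{"ax":0,"ay":0,"az":0,"x":1,"y":18,"z":0,"hand":0.3},{"ax":0,"ay":0,"az":0,"x":1,"y":12,"z":0,"hand":0.3},{"ax":0,"ay":0,"az":0,"x":0,"y":0,"z":4,"hand":0.3},{"ax":0,"ay":0,"az":0,"x":0,"y":0,"z":4,"hand":0.3}]' | head -2
python3 -c "from h import *; need([50,150,27])"
python3 -m inch '[{"ax":0,"ay":0,"az":0,"x":0,"y":0,"z":4,"hand":0.3},{"ax":0,"ay":0,"az":0,"x":0,"y":0,"z":4,"hand":0.3},{"ax":0,"ay":0,"az":0,"x":0,"y":0,"z":4,"hand":0.3},{"ax":0,"ay":0,"az":0,"x":0,"y":0,"z":4,"hand":0.3},{"ax":0,"ay":0,"az":0,"x":0,"y":0,"z":4,"hand":0.3}]'
python3 -c "from h import *; need([50,150,27])"
```

```text
time: 4.42
eef_pos: [0.6436, -0.1544, 0.059]
t 4.42 tcp ramp mm [ 53.4 -40.2  34.9] shift tool mm [ -3.2   8.  190.2] turn [-0.001  0.001 -0.   ] F [ 0.2 -0.5  0.3] open 0.35 z [ 0.644 -0.154  0.059] q [-0.43  0.49  1.67  0.12  1.08 -0.79]
time: 4.83
eef_pos: [0.6377, -0.1356, 0.0619]
tcp_rot: [-0.648, -0.1, 0.114, 0.746]
contact_force: [0.7, 0.2, -0.2]
opening: 0.351
t 4.83 tcp ramp mm [ 53.5 -20.2  35.1] shift tool mm [ -3.3   8.1 170.2] turn [0.    0.001 0.001] F [ 0.7  0.2 -0.2] open 0.35 z [ 0.638 -0.136  0.062] q [-0.4   0.47  1.7   0.12  1.07 -0.77]
```

```bash

python3 -m inch '[{"ax":0,"ay":0,"az":0,"x":-3,"y":0,"z":-8,"hand":0.3},{"ax":0,"ay":0,"az":0,"x":0,"y":10,"z":0,"hand":0.3},{"ax":0,"ay":0,"az":0,"x":0,"y":0,"z":4,"hand":0.3},{"ax":0,"ay":0,"az":0,"x":0,"y":0,"z":4,"hand":0.3},{"ax":0,"ay":0,"az":0,"x":0,"y":0,"z":4,"hand":0.3}]' | head -2
python3 -c "from h import *; need([50,150,26])"
python3 -m inch '[{"ax":0,"ay":0,"az":0,"x":0,"y":0,"z":4,"hand":0.3},{"ax":0,"ay":0,"az":0,"x":0,"y":0,"z":4,"hand":0.3},{"ax":0,"ay":0,"az":0,"x":0,"y":0,"z":4,"hand":0.3},{"ax":0,"ay":0,"az":0,"x":0,"y":0,"z":4,"hand":0.3},{"ax":0,"ay":0,"az":0,"x":0,"y":0,"z":4,"hand":0.3}]'
python3 -c "from h import *; need([50,150,26])"
```

```text
time: 5.25
eef_pos: [0.6326, -0.1314, 0.0512]
t 5.25 tcp ramp mm [ 49.8 -16.2  23.7] shift tool mm [  0.2  -2.1 166.2] turn [-0.001  0.    -0.001] F [-0.3  0.6 -0.2] open 0.36 z [ 0.633 -0.131  0.051] q [-0.4   0.47  1.72  0.12  1.05 -0.77]
time: 5.67
eef_pos: [0.6272, -0.1125, 0.055]
tcp_rot: [-0.648, -0.1, 0.115, 0.746]
contact_force: [0.5, -0.7, 1.0]
opening: 0.352
t 5.67 tcp ramp mm [50.4  3.8 24.7] shift tool mm [ -0.2  -1.3 146.2] turn [0.    0.001 0.   ] F [ 0.5 -0.7  1. ] open 0.35 z [ 0.627 -0.112  0.055] q [-0.38  0.45  1.74  0.13  1.04 -0.75]
```

```bash

python3 -m inch '[{"ax":0,"ay":0,"az":0,"x":0,"y":0,"z":4,"hand":0.3},{"ax":0,"ay":0,"az":0,"x":0,"y":0,"z":4,"hand":0.3},{"ax":0,"ay":0,"az":0,"x":0,"y":0,"z":4,"hand":0.3},{"ax":0,"ay":0,"az":0,"x":0,"y":0,"z":4,"hand":0.3},{"ax":0,"ay":0,"az":0,"x":0,"y":0,"z":4,"hand":0.3}]'
python3 - <<'E'
from h import *
from plant import *
import cv2
c=read_camera("scene"); cv2.imwrite("pics/s2.png",cv2.resize(c["img"][130:300,230:420,::-1],None,fx=3.5,fy=3.5,interpolation=cv2.INTER_CUBIC))
need([50,150,26])
E
```

```text
time: 6.08
eef_pos: [0.6211, -0.0936, 0.0575]
tcp_rot: [-0.648, -0.1, 0.115, 0.746]
contact_force: [1.0, -0.9, 0.7]
opening: 0.35
t 6.13 tcp ramp mm [50.1 24.7 24.3] shift tool mm [  0.   -1.5 125.3] turn [-0.001  0.001 -0.001] F [ 0.4  0.1 -0.1] open 0.35 z [ 0.621 -0.093  0.057] q [-0.35  0.42  1.77  0.13  1.04 -0.73]
```

View pics/s2.png

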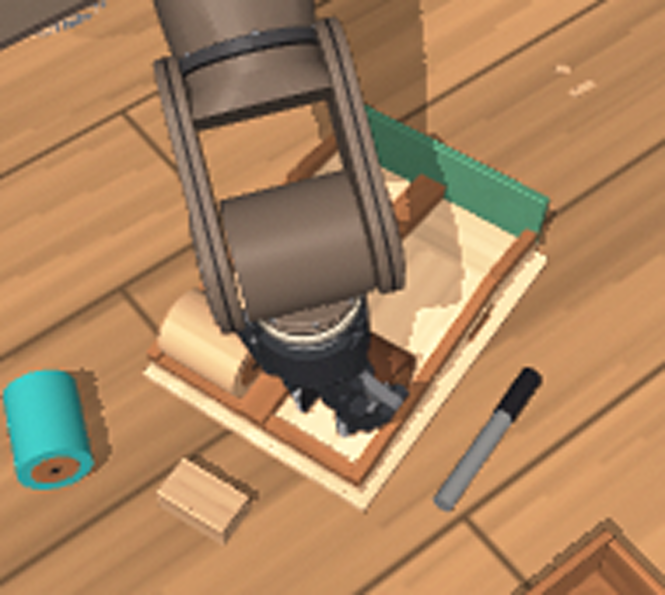

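The dark blank (crop ~400,360) is rolling up squarely ahead of the fingers, and the pale one is at its foot bar (205,345). I continue at 48 mm/s.

```bash

python3 -m inch '[{"ax":0,"ay":0,"az":0,"x":0,"y":0,"z":4,"hand":0.3},{"ax":0,"ay":0,"az":0,"x":0,"y":0,"z":4,"hand":0.3},{"ax":0,"ay":0,"az":0,"x":0,"y":0,"z":4,"hand":0.3},{"ax":0,"ay":0,"az":0,"x":0,"y":0,"z":4,"hand":0.3},{"ax":0,"ay":0,"az":0,"x":0,"y":0,"z":4,"hand":0.3}]'|grep force
python3 -m inch '[{"ax":0,"ay":0,"az":0,"x":0,"y":0,"z":4,"hand":0.3},{"ax":0,"ay":0,"az":0,"x":0,"y":0,"z":4,"hand":0.3},{"ax":0,"ay":0,"az":0,"x":0,"y":0,"z":4,"hand":0.3},{"ax":0,"ay":0,"az":0,"x":0,"y":0,"z":4,"hand":0.3},{"ax":0,"ay":0,"az":0,"x":0,"y":0,"z":4,"hand":0.3}]'|grep force
python3 -m inch '[{"ax":0,"ay":0,"az":0,"x":0,"y":0,"z":4,"hand":0.3},{"ax":0,"ay":0,"az":0,"x":0,"y":0,"z":4,"hand":0.3},{"ax":0,"ay":0,"az":0,"x":0,"y":0,"z":4,"hand":0.3},{"ax":0,"ay":0,"az":0,"x":0,"y":0,"z":4,"hand":0.3},{"ax":0,"ay":0,"az":0,"x":0,"y":0,"z":4,"hand":0.3}]'|grep force
python3 -m inch '[{"ax":0,"ay":0,"az":0,"x":0,"y":0,"z":4,"hand":0.3},{"ax":0,"ay":0,"az":0,"x":0,"y":0,"z":4,"hand":0.3},{"ax":0,"ay":0,"az":0,"x":0,"y":0,"z":4,"hand":0.3},{"ax":0,"ay":0,"az":0,"x":0,"y":0,"z":4,"hand":0.3},{"ax":0,"ay":0,"az":0,"x":0,"y":0,"z":4,"hand":0.3}]'|grep force
python3 -m inch '[{"ax":0,"ay":0,"az":0,"x":0,"y":0,"z":4,"hand":0.3},{"ax":0,"ay":0,"az":0,"x":0,"y":0,"z":4,"hand":0.3},{"ax":0,"ay":0,"az":0,"x":0,"y":0,"z":4,"hand":0.3},{"ax":0,"ay":0,"az":0,"x":0,"y":0,"z":4,"hand":0.3},{"ax":0,"ay":0,"az":0,"x":0,"y":0,"z":4,"hand":0.3}]'|grep force
python3 -c "from h import *; need([50,158,26])"
```

```text
contact_force: [-0.1, -0.9, -0.1]
contact_force: [0.5, -1.1, 0.1]
contact_force: [0.7, -1.2, 1.1]
contact_force: [-0.1, -1.1, 1.3]
contact_force: [0.4, -1.2, 0.4]
t 8.22 tcp ramp mm [ 50.1 123.8  24.4] shift tool mm [-0.  -1.5 34.2] turn [-0.     0.001 -0.   ] F [ 0.4 -1.2  0.4] open 0.35 z [0.591 0.001 0.071] q [-0.22  0.33  1.87  0.14  1.02 -0.6 ]
```

```bash

python3 -m inch '[{"ax":0,"ay":0,"az":0,"x":0,"y":0,"z":4,"hand":0.3},{"ax":0,"ay":0,"az":0,"x":0,"y":0,"z":4,"hand":0.3},{"ax":0,"ay":0,"az":0,"x":0,"y":0,"z":4,"hand":0.3},{"ax":0,"ay":0,"az":0,"x":0,"y":0,"z":4,"hand":0.3},{"ax":0,"ay":0,"az":0,"x":0,"y":0,"z":3,"hand":0.3}]'|grep force
python3 -m inch '[{"ax":0,"ay":0,"az":0,"x":0,"y":0,"z":3,"hand":0.3},{"ax":0,"ay":0,"az":0,"x":0,"y":0,"z":3,"hand":0.3},{"ax":0,"ay":0,"az":0,"x":0,"y":0,"z":3,"hand":0.3},{"ax":0,"ay":0,"az":0,"x":0,"y":0,"z":3,"hand":0.3},{"ax":0,"ay":0,"az":0,"x":0,"y":0,"z":3,"hand":0.3}]'|grep force
python3 -m inch '[{"ax":0,"ay":0,"az":0,"x":0,"y":0,"z":2,"hand":0.3},{"ax":0,"ay":0,"az":0,"x":0,"y":0,"z":0,"hand":0.3},{"ax":0,"ay":0,"az":0,"x":0,"y":0,"z":0,"hand":0.3},{"ax":0,"ay":0,"az":0,"x":0,"y":0,"z":0,"hand":0.3},{"ax":0,"ay":0,"az":0,"x":0,"y":0,"z":0,"hand":0.3}]'|grep force
python3 - <<'E'
from h import *
from plant import *
import cv2
a,b=[cv2.resize(read_camera(n)["img"][y:y+120,x:x+130,::-1],None,fx=3,fy=3,interpolation=cv2.INTER_CUBIC) for n,x,y in(("scene",270,150),("top",265,140))]
cv2.imwrite("pics/s3.png",np.hstack([a,b]))
need([50,158,26])
E
```

```text
contact_force: [-0.1, -0.7, 0.2]
contact_force: [-0.2, 0.0, 0.2]
contact_force: [0.2, -0.2, -0.7]
t 9.57 tcp ramp mm [ 50.  159.3  24.5] shift tool mm [-0.  -1.5 -1.3] turn [-0.     0.001 -0.   ] F [ 0.1 -0.1 -1. ] open 0.35 z [0.581 0.034 0.076] q [-0.17  0.3   1.9   0.15  1.02 -0.55]
```

View pics/s3.png

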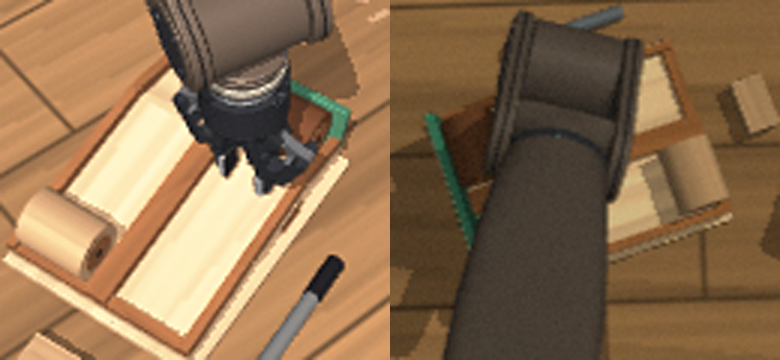

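The dark blank sits beside the green stop (top crop ~470,135) and the push force has dropped to zero. I back off and rise clear.

```bash

python3 -m inch '[{"ax":0,"ay":0,"az":0,"x":0,"y":0,"z":-8,"hand":0.3},{"ax":0,"ay":0,"az":0,"x":0,"y":0,"z":-12,"hand":0.3},{"ax":0,"ay":0,"az":0,"x":0,"y":-10,"z":-15,"hand":0.3},{"ax":0,"ay":0,"az":0,"x":0,"y":-25,"z":-10,"hand":0.3},{"ax":0,"ay":0,"az":0,"x":0,"y":-35,"z":0,"hand":0.3}]'|grep force
python3 -m inch '[{"ax":0,"ay":0,"az":0,"x":0,"y":-35,"z":0,"hand":0.3},{"ax":0,"ay":0,"az":0,"x":0,"y":-35,"z":0,"hand":0.3},{"ax":0,"ay":0,"az":0,"x":0,"y":-35,"z":-20,"hand":0.3},{"ax":0,"ay":0,"az":0,"x":0,"y":-20,"z":-38,"hand":0.3},{"ax":0,"ay":0,"az":0,"x":0,"y":0,"z":-38,"hand":0.3}]'|grep force
python3 -m inch '[{"ax":0,"ay":0,"az":0,"x":0,"y":0,"z":-38,"hand":0.3},{"ax":0,"ay":0,"az":0,"x":0,"y":0,"z":-38,"hand":0.3},{"ax":0,"ay":0,"az":0,"x":0,"y":0,"z":-38,"hand":0.3},{"ax":0,"ay":0,"az":0,"x":0,"y":0,"z":-38,"hand":0.3},{"ax":0,"ay":0,"az":0,"x":0,"y":0,"z":-38,"hand":0.3}]'|grep force
python3 -m inch '[{"ax":0,"ay":0,"az":0,"x":0,"y":0,"z":-38,"hand":0.3},{"ax":0,"ay":0,"az":0,"x":0,"y":0,"z":-20,"hand":0.3},{"ax":0,"ay":0,"az":0,"x":0,"y":0,"z":0,"hand":0.3},{"ax":0,"ay":0,"az":0,"x":0,"y":0,"z":0,"hand":0.3},{"ax":0,"ay":0,"az":0,"x":0,"y":0,"z":0,"hand":0.3}]'|grep eef
python3 - <<'E'
from h import *
from plant import *
import cv2
sc=read_camera("scene"); top=read_camera("top")
r,o=ramp(np.load("ramp.npy"))
for c,e in((sc,[85,224,17]),(top,[50,224,17])): print(proj(c,r.apply(np.array([e])/1e3)+o))
need([50,158,26])
t=cv2.convertScaleAbs(cv2.resize(top["img"][130:255,255:400,::-1],None,fx=2.76,fy=2.76,interpolation=cv2.INTER_CUBIC),alpha=1.4)
cv2.imwrite("pics/s4.png",np.hstack([sc["img"][:345,150:550,::-1],t]))
E
```

```text
contact_force: [0.4, -0.1, -0.1]
contact_force: [0.6, -0.2, 0.6]
contact_force: [1.6, 0.2, -0.0]
eef_pos: [0.7039, -0.3583, 0.215]
[[375.60200041 196.57881808]]
[[293.99494024 188.16696268]]
t 11.33 tcp ramp mm [  50.7 -227.7  219.6] shift tool mm [  0.  193.6 385.7] turn [-0.     0.002  0.   ] F [-1.   0.8  0.9] open 0.35 z [ 0.704 -0.357  0.216] q [-0.62  0.61  1.19  0.08  1.45 -0.94]
```

View pics/s4.png

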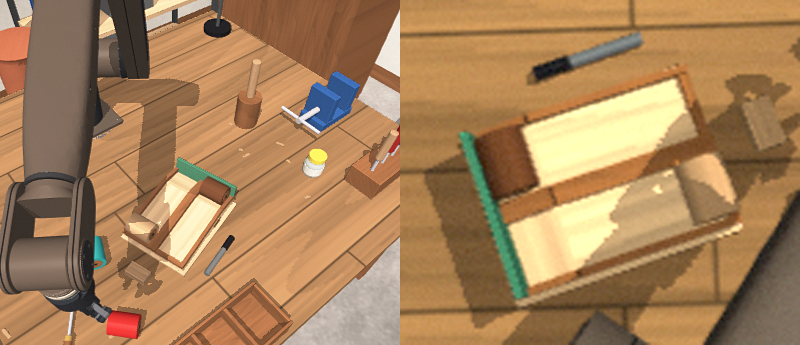

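The dark blank lies in the hollow against the stop: its centre in the top view is at (294.1,188.7), against a predicted seat of (294.0,188.2). The pale blank is at its foot, and the marker, offcut, mallet and jar look unmoved. The arm is clear, so I hand the job in.

```bash
python3 -c "from plant import *; print(sign_off(), get_state()['time'])"
```

```text
the job is handed in; nothing more can be done
the job is handed in; nothing more can be done
```

The dark blank is in the hollow against the green stop, in the far lane. I pushed it up the lane with part-open fingertips at about 48 mm/s, with push forces of about 1 N, slowed over the crest, then backed off and lifted clear. The job was handed in at about 11.4 s.

- **Seat:** in the top view the blank's centre is within about 0.5 px (roughly 2 mm) of the predicted seat.
- **Everything else:** the pale blank is still at its foot bar. The offcut, marker, mallet and jar look unmoved. The arm hid part of the right side of the bench in the last picture. I didn't check the gouges there again after the start, but the arm only passed well above that area.
- **Robot:** it finished clear with the tool about 0.2 m above the bench and only noise-level force readings.
- **Disagreements:**
  - One height reading on the approach was about 8 mm low because the arm had not settled. I corrected it before contact.
  - The rack fit had errors of up to about 2.7 px. They did not affect the result.

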